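# Hang the white mug on the mug rail

## Task

Hang the white mug with the brown band and feathers on the steel bar of the little wooden mug rail by its open hook handle. Keep hold of it until it has been lowered onto the bar, then let go gently so that it hangs there at rest, leaning on the rail's board. The dark brown mug is still in use: leave it where it stands.

Things in the scene. Friction and masses are not known exactly. Their poses are not given: they have to be found in the camera images.
- white_mug: Mug to hang: cream white, brown band at the foot, brown feathers; empty, upright, about 220 g. Round straight body 64 mm across, 95 mm high, 4 mm wall. Origin: centre of its underside; z up; x points to its handle, an open hook reaching 68 mm from the axis. Grip the body across its sides (along its y) from above, near the rim.
- white_mug_crook (a point): Where the bar belongs: underside of the white mug's handle strap, 47 mm from the mug's axis along its x, 78 mm above its foot. The strap is 14 mm wide, 6 mm thick; the gap between wall and leg is 30 mm (15 mm either side of this point). The leg hangs 40 mm below this point, its lower end free. Axes as the mug's.
- mug_rail: Fixed wooden rail. Origin: underside centre of its base (100 x 270 x 16 mm); z up; -x faces the robot. Level steel bar, 8 mm thick, along y at x = 0, centre line 160 mm up, between posts 168 mm high (inner faces y = +-116 mm). Below it a board (x = -5 to 5 mm, 70 to 105 mm up): a mug hooked over the bar from either side swings up to 20 degrees until its foot leans on this board.
- brown_mug: Bystander: plain dark brown mug of the same shape and size, same origin and axes.
There are look-alikes about, which are no part of the job. What is shaped like the white_mug but yellow is not meant.

How it is judged (in metres and radians):
On the way, in this order (a step that is already met when the one before it is completed fails the run):
1. the white mug is held by the gripper, clear of the table (height (world z) of white_mug above 0.04 m and contact force between the fingers and white_mug above 0.5 N), for 0.2 s.
2. the mug is still held while its handle has been lowered over the bar (strap less than about 14 mm above it) (x of white_mug_crook in the frame of mug_rail between -0.026 and 0.026 m and y of white_mug_crook in the frame of mug_rail between -0.09 and 0.09 m and z of white_mug_crook in the frame of mug_rail between 0.145 and 0.178 m and contact force between the fingers and white_mug above 0.5 N), for 0.1 s.
At the end, for the whole second after the job is handed in: The white mug hangs at rest, released, the bar in the gap of its handle: crook within 26 mm of the bar sideways, 15 mm below to 14 mm above its centre line, within 90 mm of its middle; lean under 28 degrees; foot clear of the table; brown mug within 30 mm of its start (x of white_mug_crook in the frame of mug_rail between -0.026 and 0.026 m and y of white_mug_crook in the frame of mug_rail between -0.09 and 0.09 m and z of white_mug_crook in the frame of mug_rail between 0.145 and 0.174 m and height (world z) of white_mug above 0.05 m and angle between white_mug's own z axis and vertical below 0.5 rad and contact force between white_mug and mug_rail above 0.5 N and contact force between the fingers and white_mug below 0.1 N and linear speed of white_mug below 0.03 m/s and angular speed of white_mug below 0.3 rad/s and distance of brown_mug from where it was at the start of the episode below 0.03 m); the robot touches nothing.
It fails at once if the dark brown mug is pushed or tipped more than 30 mm from its place (distance of brown_mug from where it was at the start of the episode above 0.03 m).
It also fails if it takes over 45 s, if anything falls off the work surface, if the arm or the gripper's body presses on something with over 40 N, if the wrist force passes 120 N, or if a joint passes its speed limit or range.

## Robot

A 6-joint arm with a two-finger parallel gripper is mounted at the origin on the work surface. World frame = base frame: x ahead of the robot, y to its left, z up, the work surface at z = 0. Lengths are in mm, angles in rad, forces in N, time in s.
With the tool pointing down it reaches from about 300 to 775 mm from the base axis. Payload 14.6 kg.
Tool frame: the origin (TCP) lies on the centre line of the jaws, within the pads' length; the fingertips stand 19 mm ahead of it and the grasp point (between the pads) is the TCP (bot.tip_reach is the distance from the TCP to the fingertips, in mm); y points along the fingers, x is the direction in which the jaws open and shut, and the axes are right-handed (so a half turn about y gives the same grasp; the last joint's range is limited). The gripper opens to 85 mm and grips with 20 to 120 N. Pads are 22 mm wide; open, the fingers measure 114 mm over their backs; the gripper's body (76 mm by 85 mm) begins 54 mm behind the grasp point. The pads swing forward as they close: fully open they stand 13 mm farther back than shut.
Start: joints at [1.066, 0.3, 1.521, -0, 1.321, -0.067], TCP at [233.168, 498.119, 250.281] pointing down, gripper open.
Joint ranges: [-3.03, 3.03], [-0.79, 2.21], [0.23, 2.52], [-1.04, 4.18], [0, 3.07], [-2.55, 2.55]. Speed limits (rad/s): [2.22, 2.22, 2.57, 3.14, 3.14, 3.14].

## Interface

Orientations are given as a unit quaternion [w, x, y, z].
In Python, from rig import bot gives the robot as it stands. Calls block until the motion is done:
- bot.move_to(position, orientation): joint-space move of the TCP to a pose.
- bot.servo_line(position, attitude=None, speed=150, until_force=None): straight line of the TCP; attitude=None keeps the orientation; speed is the mean speed in mm/s. With until_force (N) it stops when the force on the tool has changed by that much, and returns True; else False.
- bot.move_joints(angles): joint-space move.
- bot.move_gripper(opening, grip_force=None): finger opening in mm; grip_force is the grip in N (None keeps the last); returns when the fingers have stopped.
- bot.dwell(seconds).
- bot.ik(position, orientation): joint angles nearest the present ones, or None.
- bot.read_state(): the state.
- bot.read_camera(name): name is "scene" or "top" or "wrist"; returns a dict with "image" (400x640x3 uint8, blue, green, red), "depth" (400x640 float32, mm along the optical axis (not along the pixel's ray), 0 where there is no reading), "fovy" (degrees; the focal length in pixels is half the picture's height over the tangent of half this angle, whatever the lens; pixels are square), "cx", "cy" (the principal point, pixels), "eye" and "attitude" of the camera in the world; the wrist camera has in their place "mount" (4x4, takes a point from camera to tool coordinates, whose origin is the TCP and whose axes are the tool frame's). Camera axes: x right, y down, z forward; pixel columns grow to the right and rows downward; lengths in mm; the calibration is good to about 2 mm. A picture is of the moment at which its call begins: read the wrist's pose just before it.
A pose or a line that the arm cannot do raises bot.MotionError and nothing moves.
- bot.finish_job(): hands the job in, once; it reports no verdict.
The state is a dict: "clock": time; "joint_positions": joint angles; "qvel": joint speeds; "effort": joint torques, N m; "ee_pos": TCP position; "tool_rot": TCP orientation; "ft_force": force on the tool from outside, world axes, zero at the start; "moment": the same for the moment, N m; "grip_width": finger opening in mm.
Only numpy, scipy, OpenCV 4.12 (cv2) and the standard library are available. Lean on these libraries where they do the work, as an engineer would, in place of code of your own. Each camera call takes 0.05 s, during which the arm holds its last target.

## Working session

There is one attempt and no reset: what is moved stays moved. The work goes in short steps, each a Python script; the robot and the scene stay as the last script left them, time stands still between calls to the robot, and variables do not carry over. Pictures are saved under pics/ and viewed, and the job is handed in when it is done.

```bash
ls; mkdir -p pics; python3 - <<'E'
from rig import bot
import cv2,numpy as np
for n in("scene","top"):
    c=bot.read_camera(n); cv2.imwrite(f"pics/{n}0.png",c["image"]); np.savez(f"{n}0.npz",**c)
    print(n,c["fovy"],c["cx"],c["cy"],c["eye"],c["attitude"],[k for k in c],c["depth"].min(),c["depth"].max())
s=bot.read_state();print(s)
E
```

```text
pics
scene 54.72157449392134 322.0923961053091 202.0185548937202 [1146.00254856   88.28707149  681.28121911] [-0.25289198  0.56852763  0.72146814 -0.30381853] ['image', 'depth', 'fovy', 'cx', 'cy', 'eye', 'attitude'] 0.0 3394.2896
top 54.39368937456514 317.2561256342235 203.20694715324026 [448.72525002 -49.37366779 848.12739806] [ 0.0557206  -0.70392526  0.70652856 -0.0469237 ] ['image', 'depth', 'fovy', 'cx', 'cy', 'eye', 'attitude'] 0.0 1745.6243
{'clock': 0.1, 'joint_positions': array([ 1.06640792e+00,  3.00414463e-01,  1.52150061e+00,  3.00047361e-06,
        1.32070805e+00, -6.66255625e-02]), 'qvel': array([-0.00158424, -0.0010677 , -0.00218499,  0.00244582, -0.00170177,
       -0.00079917]), 'effort': array([-7.83028881e-04, -5.44382787e+01, -3.62363613e+01, -9.98790051e-05,
        3.07882976e-03,  5.85341968e-05]), 'ee_pos': array([233.07834504, 497.96750288, 249.7864163 ]), 'tool_rot': array([-0.59646574,  0.5968132 ,  0.37918103, -0.3798215 ]), 'ft_force': array([ 0.70377297, -0.47681089,  0.58813919]), 'moment': array([-0.0387374 ,  0.05142433,  0.01606984]), 'grip_width': 85.35951012257006}
```

View pics/scene0.png

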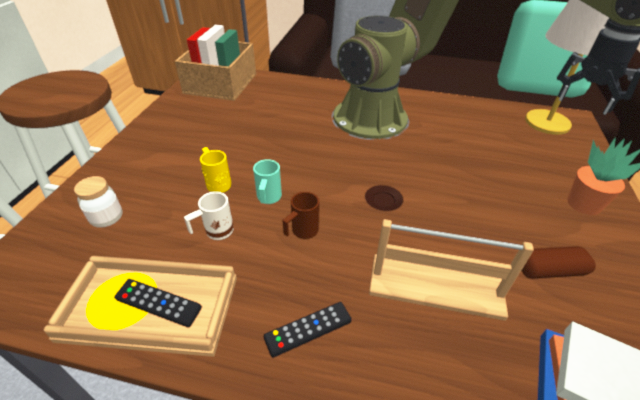

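View pics/top0.png

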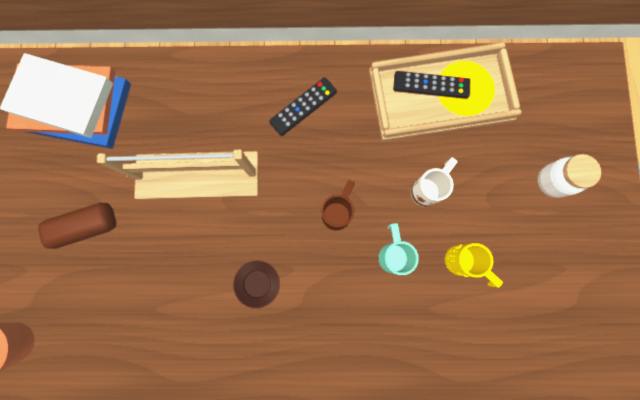

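Candidates (scene / top pixels): white mug with a brown band at (216,215)/(433,186), yellow at (216,170)/(470,260), teal at (267,182)/(398,257), dark brown at (303,215)/(337,212). Only the first is cream white with band and feathers. I'll confirm it in a crop and measure it.

```bash
cat > h.py <<'E'
import numpy as np,cv2
from scipy.spatial.transform import Rotation as R
def q2R(q): return R.from_quat([q[1],q[2],q[3],q[0]]).as_matrix()
def cloud(c):
    f=200/np.tan(np.radians(float(c["fovy"]))/2)
    v,u=np.mgrid[0:400,0:640]; d=c["depth"]
    P=np.stack([(u-c["cx"])/f*d,(v-c["cy"])/f*d,d],-1)
    W=P@q2R(c["attitude"]).T+c["eye"]; W[d<=0]=np.nan
    return W
E
python3 - <<'E'
from h import *
a=dict(np.load("scene0.npz"));b=dict(np.load("top0.npz"))
A=cloud(a);B=cloud(b)
print("table",B[300,400],B[230,200],A[260,300])
ca=a["image"][180:250,170:330];cb=b["image"][140:240,310:470]
cv2.imwrite("pics/crop.png",np.vstack([cv2.resize(ca,(800,350),interpolation=2),cv2.resize(cb,(480,300),interpolation=2).repeat(1,0) if 0 else cv2.copyMakeBorder(cv2.resize(cb,(400,250),interpolation=2),0,0,0,400,0)]))
# white mug top cam
def obj(W,box):
    u0,u1,v0,v1=box; S=W[v0:v1,u0:u1].reshape(-1,3); return S[np.isfinite(S).all(1)]
for n,box in(("white",(405,465,150,212)),("brown",(315,362,175,235)),("rail",(90,265,140,205))):
    S=obj(B,box);S=S[S[:,2]>12];print(n,len(S),S.min(0),S.max(0))
    for z0,z1 in((88,100),(60,85),(12,24),(140,150),(150,165),(165,175)):
        T=S[(S[:,2]>z0)&(S[:,2]<z1)]
        if len(T)>5: print(z0,z1,len(T),T.min(0).round(),T.max(0).round())
E
```

```text
table [ 364.87267804 -213.43938123    1.79378158] [514.92346133 218.51301474  -2.02563352] [635.12431803 -66.63145832  -0.65838103]
white 1061 [ 562.42298841 -318.99161988   12.01444857] [ 651.21977769 -242.05062402   98.81476213]
88 100 257 [ 564. -305.   88.] [ 626. -243.   99.]
60 85 328 [ 563. -319.   60.] [ 651. -242.   85.]
12 24 97 [ 563. -303.   12.] [ 623. -243.   24.]
brown 593 [ 512.4252682  -113.60525579   12.08261645] [606.95707055 -49.25860572  98.57217229]
88 100 219 [ 513. -110.   88.] [575. -49.  99.]
60 85 177 [ 513. -114.   60.] [607. -49.  85.]
12 24 38 [ 512. -107.   12.] [572. -49.  24.]
rail 6138 [567.29737239  91.52426071  12.10738646] [716.10333974 465.84282761 171.46396432]
88 100 209 [624.  94.  88.] [644. 356. 100.]
60 85 241 [624.  94.  60.] [646. 355.  85.]
12 24 3792 [570.  92.  12.] [716. 466.  24.]
140 150 37 [623.  95. 141.] [645. 355. 150.]
150 165 539 [623.  95. 150.] [646. 356. 165.]
165 175 247 [623.  94. 165.] [647. 359. 171.]
```

View pics/crop.png

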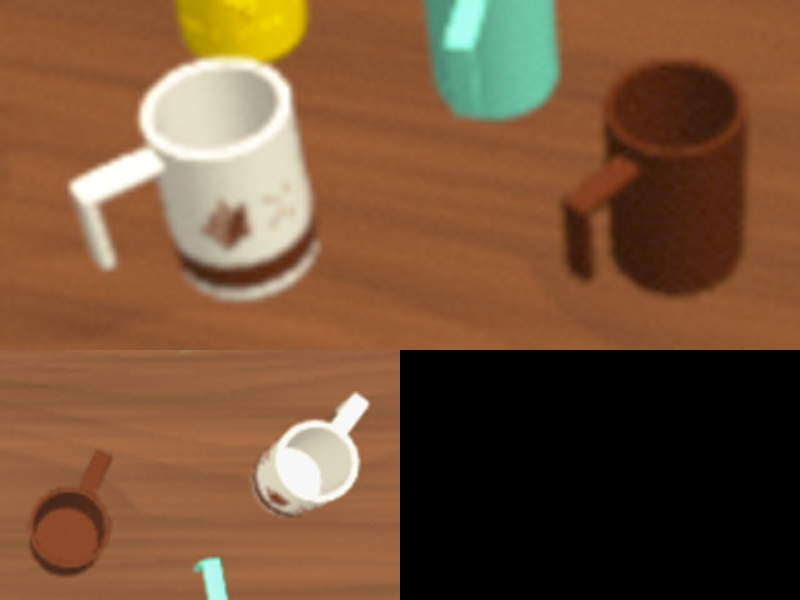

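The crop confirms it: cream mug with brown band and feathers, hook handle pointing to scene lower-left. Next I'll fit the rim, handle direction and bar.

```bash
cat >> h.py <<'E'
from scipy.optimize import least_squares
def sel(W,box,z0,z1):
    u0,u1,v0,v1=box; S=W[v0:v1,u0:u1].reshape(-1,3); S=S[np.isfinite(S).all(1)]
    return S[(S[:,2]>z0)&(S[:,2]<z1)]
def circ(S,r=None):
    m=S[:,:2].mean(0)
    s=least_squares(lambda p:np.hypot(*(S[:,:2]-p[:2]).T)-(r if r else p[2]),[*m,30],loss="soft_l1")
    return s.x
E
python3 - <<'E'
from h import *
for n,bw,bb,br in(("top0",(405,465,150,212),(315,362,175,235),(90,265,140,205)),("scene0",(180,242,190,242),(278,325,190,240),(365,535,215,318))):
    W=cloud(dict(np.load(n+".npz")))
    for box in(bw,bb):
        S=sel(W,box,91,101); c=circ(S); ctop=np.median(S[:,2])
        # keep rim ring 26..34
        H=sel(W,box,35,90); d=np.hypot(*(H[:,:2]-c[:2]).T); Hh=H[(d>38)&(d<75)&(H[:,2]>70)]
        v=Hh[:,:2]-c[:2]; ang=np.degrees(np.arctan2(*v.mean(0)[::-1]))
        print(n,"rim",c.round(1),ctop,len(S),"handle",len(Hh),ang.round(1),np.hypot(*v.T).max().round(),Hh[:,2].max() if len(Hh) else 0)
    S=sel(W,br,156,167);p=np.polyfit(S[:,1],S[:,0],1); r=S[:,0]-np.polyval(p,S[:,1])
    k=abs(r)<5; p=np.polyfit(S[k,1],S[k,0],1)
    print("bar slope",p,np.degrees(np.arctan(p[0])),"y",S[:,1].min(),S[:,1].max(),"z",np.median(S[:,2]),S[k,2].max(),len(S))
    T=sel(W,br,166.5,173)
    for a in(T[T[:,1]<225],T[T[:,1]>225]): print("post",a.min(0).round(),a.max(0).round(),len(a))
E
```

```text
top0 rim [ 595.1 -273.8   29.8] 95.16671323206822 221 handle 103 -37.9 68.0 86.96850461287045
top0 rim [544.  -79.6  29.7] 95.34776828044721 200 handle 103 -25.5 67.0 87.65423979082755
bar slope [-2.39380139e-02  6.40290014e+02] -1.3712852782875542 y 94.5116507181647 358.77020947990627 z 163.5935686514888 166.98414158452078 637
post [630.  94. 167.] [646. 165. 171.] 69
post [623. 236. 167.] [640. 357. 171.] 70
scene0 rim [ 597.3 -272.6   29.7] 93.50429162387798 149 handle 93 -36.8 68.0 85.82070189200329
scene0 rim [546.3 -77.9  29.7] 93.47870387819381 142 handle 95 -25.0 68.0 85.86168756921427
bar slope [-2.18998568e-02  6.43958139e+02] -1.2545688289605024 y 95.86707800868493 359.0423221562457 z 162.1013428165038 166.97717427893804 739
post [632.  98. 167.] [648. 110. 170.] 36
post [627. 344. 167.] [643. 358. 169.] 38
```

```bash
cat >> h.py <<'E'
def tool(yaw,tilt=0.,flip=1):
    """tool y (fingers) down, tool x along flip*mug-y; yaw of mug/rail frame deg; tilt deg about its y: foot swings to +x"""
    M=R.from_euler('z',yaw,degrees=True).as_matrix()@R.from_euler('y',-tilt,degrees=True).as_matrix()
    y=-M[:,2]; x=flip*M[:,1]; T=np.stack([x,y,np.cross(x,y)],1)
    q=R.from_matrix(T).as_quat(); return [q[3],q[0],q[1],q[2]]
mug=np.array([596.2,-273.2]);myaw=-37.4
E
python3 - <<'E'
from h import *
from rig import bot
for f in(1,-1):
    print(f,bot.ik([*mug,240],tool(myaw,0,f)),bot.ik([*mug,80],tool(myaw,0,f)))
    print(bot.ik([590,225,280],tool(1.3,0,f)),bot.ik([580,225,170],tool(1.3,14,f)))
E
```

```text
1 [-4.85518893e-01  5.48133974e-01  1.19596812e+00 -4.44089210e-16
  1.39749056e+00 -1.40356208e+00] [-4.85518893e-01  7.03044745e-01  1.33743814e+00 -4.44089210e-16
  1.10110977e+00 -1.40356208e+00]
[ 3.06336681e-01  4.67049566e-01  1.22372709e+00 -4.44089210e-16
  1.45081600e+00 -1.28714893e+00] [ 0.33849322  0.42984828  1.55559586 -0.09418069  0.92557936 -1.20704202]
-1 [-4.85518893e-01  5.48133974e-01  1.19596812e+00 -4.44089210e-16
  1.39749056e+00  1.73803057e+00] [-4.85518893e-01  7.03044745e-01  1.33743814e+00 -4.44089210e-16
  1.10110977e+00  1.73803057e+00]
[ 3.06336681e-01  4.67049566e-01  1.22372709e+00 -4.44089210e-16
  1.45081600e+00  1.85444373e+00] [ 0.33849322  0.42984828  1.55559586 -0.09418069  0.92557936  1.93455064]
```

```bash
python3 - <<'E'
from h import *
from rig import bot
bot.move_to([*mug,260],tool(myaw))
s=bot.read_state();c=bot.read_camera("wrist")
cv2.imwrite("pics/wrist1.png",c["image"])
T=np.eye(4);T[:3,:3]=q2R(s["tool_rot"]);T[:3,3]=s["ee_pos"]
f=200/np.tan(np.radians(float(c["fovy"]))/2);v,u=np.mgrid[0:400,0:640];d=c["depth"]
P=np.stack([(u-c["cx"])/f*d,(v-c["cy"])/f*d,d,np.ones_like(d)],-1)@(T@c["mount"]).T
W=P[...,:3];W[d<=0]=np.nan
S=W.reshape(-1,3);S=S[np.isfinite(S).all(1)]
k=(np.hypot(*(S[:,:2]-mug).T)<45)&(S[:,2]>85)&(S[:,2]<103);r=S[k];print(len(r),circ(r) if len(r)>20 else 0,np.median(r[:,2]))
dd=np.hypot(*(S[:,:2]-mug).T);h=S[(dd>40)&(dd<75)&(S[:,2]>70)&(S[:,2]<95)];v=h[:,:2].mean(0)-circ(r)[:2];print(len(h),np.degrees(np.arctan2(v[1],v[0])))
print(s["clock"],s["ee_pos"],s["grip_width"])
E
```

```text
1136 [ 594.12261596 -274.56774346   29.45160414] 94.10009403459244
363 -38.25394388997608
3.0917 [ 596.4933316  -272.45970683  260.06274664] 85.20748238988246
```

View pics/wrist1.png

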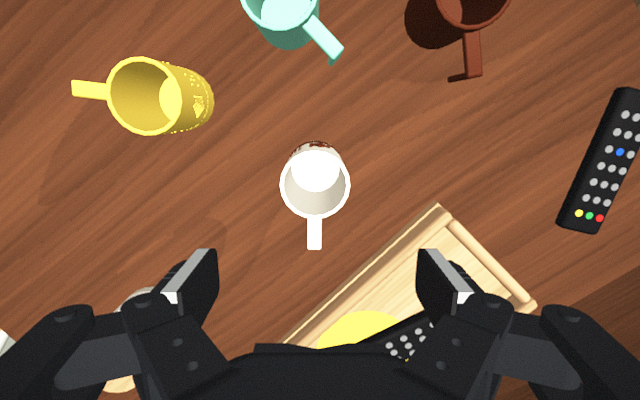

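The wrist view shows the white mug at (315,183), centred between the jaws with its handle straight towards the wrist side (315,232). Nothing is in the way of the fingers, so I'll grip and lift.

```bash
python3 - <<'E'
from h import *
from rig import bot
m=[595.3,-273.7]
bot.servo_line([*m,130],tool(-37.8),speed=150)
print(bot.servo_line([*m,78],tool(-37.8),speed=80,until_force=8))
print(bot.read_state()["ee_pos"])
bot.move_gripper(55,grip_force=30)
s=bot.read_state();print(s["ee_pos"],s["grip_width"],s["ft_force"])
bot.servo_line([*m,150],speed=80)
bot.servo_line([*m,270],speed=150)
s=bot.read_state();print(s["clock"],s["ee_pos"],s["grip_width"],s["ft_force"])
c=bot.read_camera("wrist");cv2.imwrite("pics/wrist2.png",c["image"])
E
```

```text
False
[ 595.51883081 -273.8228327    78.38385209]
[ 595.61941187 -273.90636003   78.93320432] 64.34779880464018 [-0.72537383  0.5474078   6.12183894]
7.2917 [ 595.03988179 -273.58963935  268.69835002] 64.44036496575315 [ 0.45534234 -0.65172656 -2.6061122 ]
```

View pics/wrist2.png

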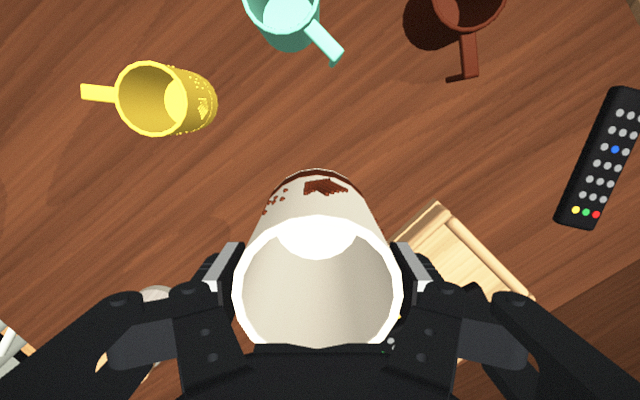

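Grip is firm: 64.4 mm opening, weight about 2.6 N. Next I'll carry it to a point above the bar and check the handle against the bar in both cameras.

```bash
python3 - <<'E'
from h import *
from rig import bot
bot.move_to([636.9-47,226,275],tool(1.3))
bot.dwell(.3)
s=bot.read_state();print(s["clock"],s["ee_pos"],s["grip_width"])
e=s["ee_pos"]
for n,br in(("top",None),("scene",None)):
    c=bot.read_camera(n);cv2.imwrite(f"pics/{n}2.png",c["image"]);np.savez(n+"2.npz",**c)
    W=cloud(c);S=W.reshape(-1,3);S=S[np.isfinite(S).all(1)]
    h=S[(S[:,0]>e[0]+40)&(S[:,0]<e[0]+80)&(abs(S[:,1]-e[1])<25)&(S[:,2]>215)&(S[:,2]<300)]
    print(n,len(h),h.min(0).round(1),h.max(0).round(1), "toppts",np.median(h[h[:,2]>h[:,2].max()-6],0))
    k=h[h[:,2]>270]; p=np.polyfit(k[:,0],k[:,1],1); print(np.degrees(np.arctan(p[0])))
E
```

```text
9.4583 [590.07506477 225.62191064 274.98274865] 64.19049468481509
top 252 [630.2 218.2 234.5] [658.  233.9 282.2] toppts [642.91815964 225.0718286  280.10360435]
0.378082075866011
scene 309 [630.5 219.8 233. ] [661.  234.2 280.9] toppts [646.75731297 226.27770643 278.78866873]
2.150425054694686
```

View pics/scene2.png

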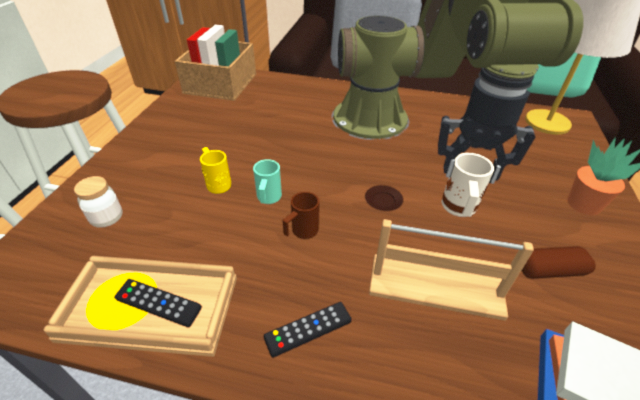

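View pics/top2.png

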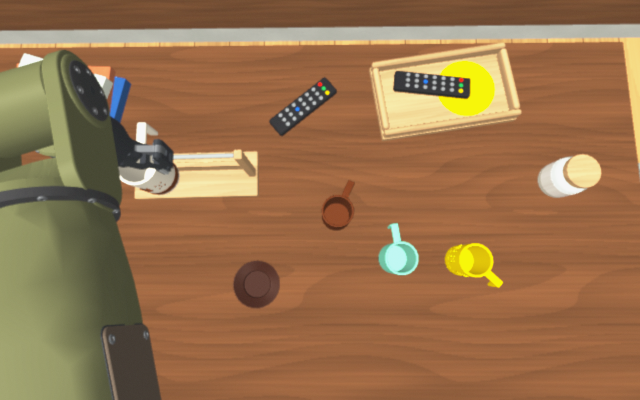

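The handle end sits at x≈658 (top) and 661 (scene). Relative to the bar as each camera sees it, the crook is within 2 mm of the bar line, and the strap underside is at z≈275, the same height as the TCP. I'll lower with the bar a little towards the leg, tilt 9° about it so that releasing causes little swing, then lower to contact.

```bash
python3 - <<'E'
from h import *
from rig import bot
bx,bz,y=635.6,160,225.6
bot.servo_line([bx-51,y,230],speed=120)
print(bot.servo_line([bx-51,y,176],speed=60,until_force=6))
s=bot.read_state();print(s["clock"],s["ee_pos"],s["ft_force"])
def pose(t,vx=-51,vz=16):
    t=np.radians(t);return [bx+vx*np.cos(t)-vz*np.sin(t),y,bz+vx*np.sin(t)+vz*np.cos(t)]
for t in(3,6,9):
    r=bot.servo_line(pose(t),tool(1.3,t),speed=40,until_force=6);print(t,r)
    if r: break
s=bot.read_state();print(s["clock"],s["ee_pos"],s["ft_force"])
for n in("top","scene"):
    c=bot.read_camera(n);cv2.imwrite(f"pics/{n}3.png",c["image"])
    I=c["image"][120:330,350:560] if n=="scene" else c["image"][100:220,80:270]
    cv2.imwrite(f"pics/{n}3c.png",cv2.resize(I,None,fx=2.8,fy=2.8,interpolation=2))
E
```

```text
False
11.1333 [584.77555952 225.66115888 176.48458132] [ 0.16423315  0.03731141 -1.15980242]
3 False
6 False
9 False
11.8833 [582.5267447  225.61532637 167.99146613] [-0.99059717  0.86098269 -0.60946508]
```

View pics/scene3c.png

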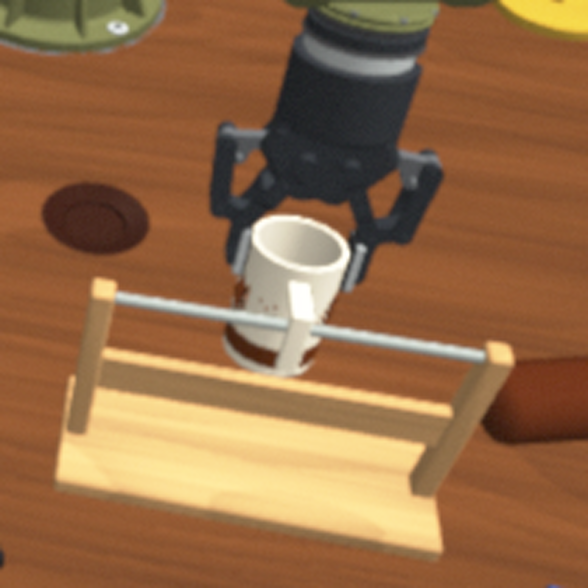

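In the crop the leg hangs in front of the bar at (296,335) with the strap above it, so the bar is in the gap. Now lowering to contact.

```bash
python3 - <<'E'
from h import *
from rig import bot
p=bot.read_state()["ee_pos"]
r=bot.servo_line([582.5,225.6,p[2]-18],speed=15,until_force=4)
s=bot.read_state();print(r,s["clock"],s["ee_pos"],s["ft_force"],s["moment"],s["grip_width"])
c=bot.read_camera("scene");cv2.imwrite("pics/scene4c.png",cv2.resize(c["image"][120:330,350:560],None,fx=2.8,fy=2.8,interpolation=2))
E
```

```text
True 12.8167 [582.7008699  225.63998002 154.90930593] [-1.55050351 -0.18230624  4.31480145] [ 0.03897106 -0.23416592 -0.00388953] 64.1973210903436
```

View pics/scene4c.png

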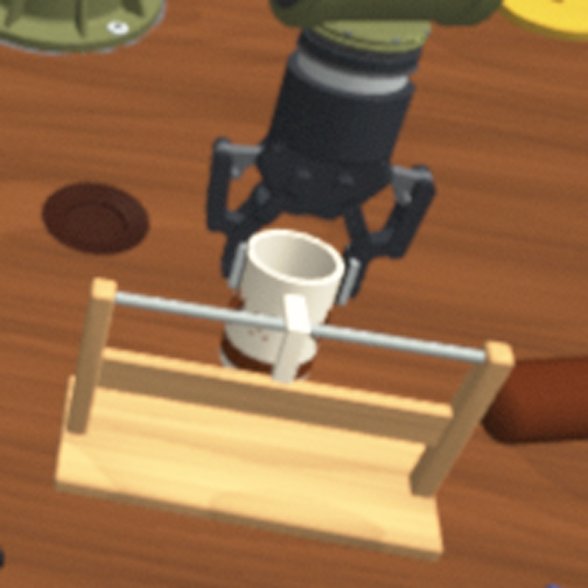

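Contact came where predicted (TCP z 154.9), and the strap rests on the bar. Releasing now.

```bash
python3 - <<'E'
from h import *
from rig import bot
bot.dwell(.3)
bot.move_gripper(68,grip_force=20); bot.dwell(.4)
bot.move_gripper(84); bot.dwell(.2)
s=bot.read_state();print(s["clock"],s["ee_pos"],s["ft_force"],s["grip_width"])
c=bot.read_camera("scene");cv2.imwrite("pics/scene5c.png",cv2.resize(c["image"][120:330,350:560],None,fx=2.8,fy=2.8,interpolation=2))
E
```

```text
14.2917 [582.31520556 225.51009887 154.31432077] [-0.18916855 -0.97513623  0.06509365] 84.00955496976665
```

View pics/scene5c.png

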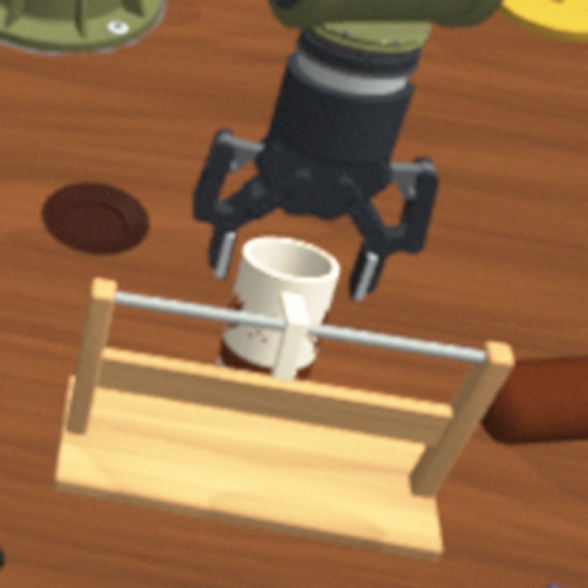

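The mug hangs on the bar with both fingers clear of it: the left pad is at (225,255), the right at (368,275), and the mug lies between x=243 and 338. Retreating along the tool axis.

```bash
python3 - <<'E'
from h import *
from rig import bot
s=bot.read_state();p=s["ee_pos"];a=q2R(s["tool_rot"])[:,1]
bot.servo_line(list(p-a*110),speed=80)
q=bot.read_state()["ee_pos"];bot.servo_line([q[0]-60,q[1],q[2]+30],speed=120)
bot.dwell(.5)
Ws=[]
for i in range(2):
    out=[]
    for n in("scene","top"):
        c=bot.read_camera(n);W=cloud(c);S=W.reshape(-1,3);S=S[np.isfinite(S).all(1)]
        h=S[(abs(S[:,1]-225)<11)&(S[:,0]>636)&(S[:,0]<675)&(S[:,2]>112)&(S[:,2]<185)]
        out.append((n,len(h),h.mean(0).round(2) if len(h) else 0,h.max(0).round(1) if len(h) else 0))
        if n=="scene": b=circ(sel(W,(278,325,190,240),91,101)); out.append(("brown",b.round(1)))
        cv2.imwrite(f"pics/{n}6_{i}.png",c["image"])
        if n=="scene":cv2.imwrite(f"pics/scene6c_{i}.png",cv2.resize(c["image"][120:330,350:560],None,fx=2.8,fy=2.8,interpolation=2))
    print(*out); bot.dwell(.5)
s=bot.read_state();print(s["clock"],s["ee_pos"],s["ft_force"])
E
```

```text
('scene', 213, array([647.49, 226.13, 152.59]), array([657.4, 236. , 171.3])) ('brown', array([546.2, -77.9,  29.9])) ('top', 58, array([641.83, 222.44, 162.37]), array([652. , 235.4, 173.8]))
('scene', 213, array([647.78, 226.15, 152.48]), array([656.9, 235.7, 171.9])) ('brown', array([546.2, -78.1,  29.7])) ('top', 61, array([641.69, 222.26, 162.6 ]), array([652. , 235.5, 174.3]))
18.275 [505.17928174 225.12092188 292.45138834] [ 0.01576048 -0.38381282 -0.4675202 ]
```

View pics/scene6c_1.png

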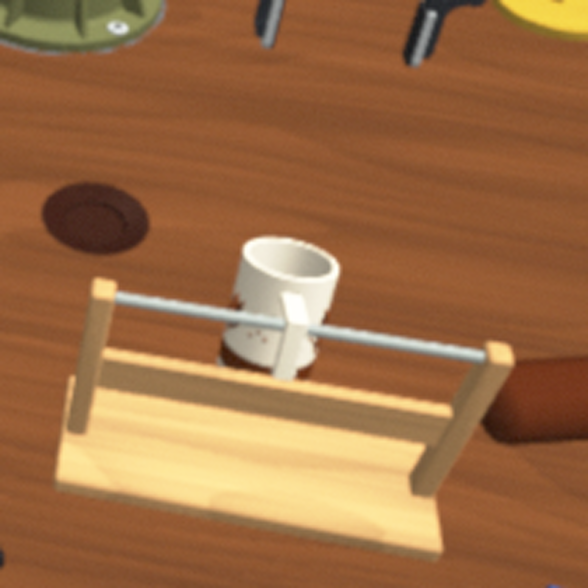

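The mug hangs at rest, unchanged between two frames, with its foot against the board. The gripper is well clear and the brown mug hasn't moved, so I'm handing in.

```bash
python3 -c "
from rig import bot
bot.finish_job()"
```

```text
the job is handed in; nothing more can be done
```

The white mug is hanging on the steel bar by its hook handle, released and at rest, with its foot leaning on the board. The job is handed in; no verdict was reported.

- **How it went:** I gripped the mug near the rim, carried it over the rail and lowered the handle over the bar. I then tilted it 9° about the bar and set it down until the bar took the load, at the predicted height. After that I opened the gripper and backed away.
- **Last checks:** Two pictures about half a second apart show the handle still to within the 0.3 mm measurement noise. The bar is in the handle's gap, close to the middle of the rail. The brown mug is within 0.3 mm of its start, and the gripper is clear of everything. The clock stood at about 18 s of the 45 s allowed.
- **Disagreement:** The scene and top cameras differed by 2–4 mm in absolute position. I set the mug relative to the bar as seen by each camera, so this did not affect the placing.
- **Not measured:** I judged the final lean by eye in the pictures.

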